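# Push a label blank out over the end of the marking bed

## Robot

A 7-joint arm with a two-finger parallel gripper is mounted at the origin on the work surface. World frame = base frame: x ahead of the robot, y to its left, z up, the work surface at z = 0. Lengths are in m, angles in rad, forces in N, time in s.
With the tool pointing down it reaches from about 0.35 to 0.775 m from the base axis. Payload 3.1 kg.
Tool frame: the origin (TCP) lies at the very end of the fingers, on their centre line; the grasp point (between the pads) lies 19 mm behind it; z points along the fingers, y is the line along which they close (so a half turn about z gives the same grasp; the last joint's range is limited). The gripper opens to 85 mm and grips with 20 to 120 N. Pads are 22 mm wide; open, the fingers measure 114 mm over their backs; the gripper's body (76 mm by 85 mm) begins 54 mm behind the grasp point. The pads swing forward as they close: fully open they stand 13 mm farther back than shut.
Start: joints at [1.199, 0.311, 0.014, 1.512, -0.004, 1.319, -0.027], TCP at [0.178, -0.52, 0.231] pointing down, gripper open.
Joint ranges: [-2.7, 2.7], [-0.3, 1.91], [-1.27, 1.3], [0.12, 2.57], [-1.44, 4.58], [0.2, 2.03], [-3.05, 3.05]. Speed limits (rad/s): [2.79, 2.79, 3.14, 3.14, 3.14, 3.14, 3.14].

## Interface

Orientations are given as a unit quaternion [x, y, z, w].
In Python, from workcell import * gives the robot as it stands.
- The arm moves only by the tool move_arm, never from a script. Its argument "increments" is one flat list of numbers, 7 for each row, row after row: the shift along the tool's x, y, z in units of 20 cm (1.0 is 20 cm), then the turn, a rotation vector about the tool's x, y, z in units of 30 degrees (1.0 is 30 degrees), then the finger opening in mm, from 0 to 85.4. In form: [x, y, z, rx, ry, rz, jaw, x, y, z, rx, ry, rz, jaw, ...]. A call has 1 to 8 rows; each row is the pose to reach, as a shift and turn from the pose commanded when the call began, along the tool's axes at that moment; what a row does not reach only later rows make up. A row lasts 1/8 s, in which the tool goes at most 62.5 mm and 10.7 degrees, less where a joint would pass 70% of its speed; a pose out of reach is approached as far as the arm can. A call with a number of a shift or a turn outside -1 to 1 is refused whole. A call with a gripper value outside its range is refused whole. The fingers move at their own pace and stop on an object; "grip_force" is the grip in N (left out, the last holds). Time passes only in rows, so rows that repeat a pose let the fingers close. It gives the time, the measured TCP pose, the force, the opening and the grip force at its end, in the units of the state.
- get_state(): the state, without advancing time (a new reading comes with each control period).
- grab_frame(name): name is "scene" or "top" or "wrist"; returns a dict with "frame" (420x560x3 uint8, red, green, blue), "range_z" (420x560 float32, m along the optical axis (not along the pixel's ray), 0 where there is no reading), "K" (3x3 intrinsics, pixels), "cam_to_world" (4x4, takes a point from camera to world coordinates). Camera axes: x right, y down, z forward; pixel columns grow to the right and rows downward; lengths in m; the calibration is good to about 2 mm. A picture is of the moment at which its call begins.
- sign_off(): hands the job in; it is judged then, once.
The state is a dict: "t": time; "q": joint angles; "joint_vel": joint speeds; "tau": joint torques, N m; "tool_pos": TCP position; "ee_rot": TCP orientation; "wrist_force": force on the tool from outside, world axes, zero at the start; "torque": the same for the moment, N m; "gripper_width": finger opening in m; "grasp_force": force on a finger pad.
Only numpy, scipy, OpenCV 4.12 (cv2) and the standard library are available. Lean on these libraries where they do the work, as an engineer would, in place of code of your own. Each camera call takes 0.05 s, during which the arm holds its last target. There are 200 camera calls.

## Task

At the laser-marking bed, first push the swinging stop bar at the bed's left end fully open, before moving any blank. Then push the longer of the two dark label blanks flat along the bed, towards that end, until about a third of its length sticks out over the end with its leading edge square to the bed's end, and move the fingers clear. Only push: do not lift or tip the blank, and leave the shorter blank and everything else where it is.

Things in the scene. Friction and masses are not known exactly. Their poses are not given: they have to be found in the camera images.
- bed: Fixed aluminium marking bed, 260 (x) x 400 (y) x 50 mm high, flat perforated top. Origin: centre of its underside, on the table; x across the bed, roughly away from the robot, y along it towards the end with the stop (robot's left). A fence 10 mm high runs along its far edge (x 117 to 129 mm). One blank lies in each of two lanes (x -62 and +62 mm), small brass studs between.
- bed_end (a point): The middle of the bed's left end edge, at the height of the top (50 mm above the table); axes as the bed. Beyond it (+y) there is no support.
- stop_pivot (a point): Vertical pivot axis of the stop bar, at the near corner of the bed's left end, at the height of the bed's top; fixed to the bed, axes as the bed. The steel bar is 225 mm long from the pivot, 10 mm thick, 30 mm high, its top 14 mm above the bed's top; a black pin (12 mm across, 25 mm above the bar) stands on it 205 mm from the pivot.
- stop (a joint): Angle of the stop bar, rad. At 0 it lies across the bed's left end (along the bed's +x) and blocks both lanes, inner face 4 mm beyond the end; it grows as the free end swings out, counter-clockwise seen from above; at 1.57 it points straight away along the bed's +y; end of travel 1.6. Stays where it is left; turning takes about 0.15 N m.
- long_blank: The longer dark metal label blank, loose, 70 mm (its x) x 120 mm (its y) x 6 mm thick, about 0.14 kg. Origin: centre of its underside. Its y runs along the bed towards the end with the stop, within about 0.2 rad. Lies flat on the bed in one of the two lanes.
- blank_lead (a point): Middle of the longer blank's leading edge (the 70 mm edge nearest the stop), half way up its thickness: 60 mm along the blank's +y from its origin.
- short_blank: The shorter dark metal blank, loose, 70 x 70 x 6 mm, in the other lane; to be left alone. Origin: centre of its underside.
- stud_a: Loose brass stud, 16 mm across, 30 mm high, standing on the bed between the lanes near the right end. Origin: centre of its underside.
- stud_b: Another such stud, between the lanes towards the end with the stop. Origin: centre of its underside.
- lens_cap: Black lens cap, disc 66 mm across, 12 mm high, on the table off the left end of the bed. Origin: centre of its underside.
- screwdriver: Screwdriver lying on the table to the robot's right. Origin near its middle.
- tumbler: Steel tumbler, 72 mm across, 130 mm high, standing on the table beyond the bed. Origin: centre of its underside.
- tray: Grey open parts tray 100 x 70 x 25 mm, on the table to the left. Origin: centre of its underside.
Things that resemble listed ones, but are neither listed nor needed, are in the scene too. What is shaped like the long_blank but green or purple is not meant.

How it is judged:
By the outcome, as a careful person would: the job done as asked, in the order asked, and still so for the second after the job is handed in, with the robot touching nothing.
It also fails if it takes over 59 s, if anything falls off the work surface, if the arm or the gripper's body presses on something with over 40 N, if the wrist force passes 120 N, or if a joint passes its speed limit or range.

## Working session

There is one attempt and no reset: what is moved stays moved. The work goes in short steps, Python scripts to look and compute and a tool call to move; the robot and the scene stay as the last step left them, time stands still between calls to the robot, and variables do not carry over. Pictures are saved under pics/ and viewed, at most 10 in all, crops included, and the job is handed in when it is done.

Besides the shell and the picture viewer there is one more tool, called after "Call:" as name(argument=value, ...) on one line, values as JSON. move_arm: Moves the arm, as the interface text tells. Shifts and turns lie within -1 to 1; 1 stands for 20 cm of shift or 30 degrees of turn. Its arguments: {"type":"object","properties":{"increments":{"type":"array","items":{"type":"number"}},"grip_force":{"type":"number"}},"required":["increments"]}

```bash
mkdir -p pics
cat > h.py <<'E'
from workcell import *
import numpy as np, cv2
def save(f,n): cv2.imwrite('pics/'+n,cv2.cvtColor(f,cv2.COLOR_RGB2BGR))
def ray(g,uv,z):
    uv=np.atleast_2d(np.array(uv,float)); T=g['cam_to_world']
    d=np.c_[uv,np.ones(len(uv))]@np.linalg.inv(g['K']).T@T[:3,:3].T
    o=T[:3,3]; return o+d*((z-o[2])/d[:,2])[:,None]
def pts(g):
    h,w=g['range_z'].shape; v,u=np.mgrid[:h,:w]
    p=np.stack([u,v,np.ones_like(u)],-1)@np.linalg.inv(g['K']).T*g['range_z'][...,None]
    return p@g['cam_to_world'][:3,:3].T+g['cam_to_world'][:3,3]
E
python3 - <<'E'
from h import *
g=grab_frame('top'); save(g['frame'],'top1.png'); print(g['cam_to_world'],g['K'])
g=grab_frame('scene'); save(g['frame'],'scene1.png')
s=get_state(); print(s)
E
```

```text
[[-1.21343954e-02 -9.96672428e-01  8.06029062e-02  4.32099458e-01]
 [-9.99924670e-01  1.22437543e-02  8.62636754e-04 -4.53902909e-02]
 [-1.84664845e-03 -8.05863668e-02 -9.96745919e-01  1.23479898e+00]
 [ 0.00000000e+00  0.00000000e+00  0.00000000e+00  1.00000000e+00]] [[434.9983782    0.         283.0791699 ]
 [  0.         434.9983782  213.57021495]
 [  0.           0.           1.        ]]
{'t': 0.1, 'q': array([ 1.19933945,  0.3116369 ,  0.01397293,  1.51293381, -0.0043872 ,
        1.31919353, -0.02716454]), 'joint_vel': array([ 0.00059669, -0.00265184,  0.00117564, -0.00381776,  0.00190386,
       -0.00178723, -0.00265489]), 'tau': array([ 9.38889389e-04, -3.80855334e+01,  1.46944122e-01, -2.31245524e+01,
        1.23587102e-02,  8.02710332e-03, -2.20970753e-05]), 'tool_pos': array([ 0.17789899, -0.51972802,  0.2303195 ]), 'ee_rot': array([ 9.86426740e-01,  1.64198479e-01, -2.22764449e-04, -1.04708550e-03]), 'wrist_force': array([-0.22157868, -0.93851756, -0.16208994]), 'torque': array([ 0.00274993, -0.02864266, -0.04722575]), 'grasp_force': 0.0, 'gripper_width': 0.08543548882074237}
```

View pics/top1.png

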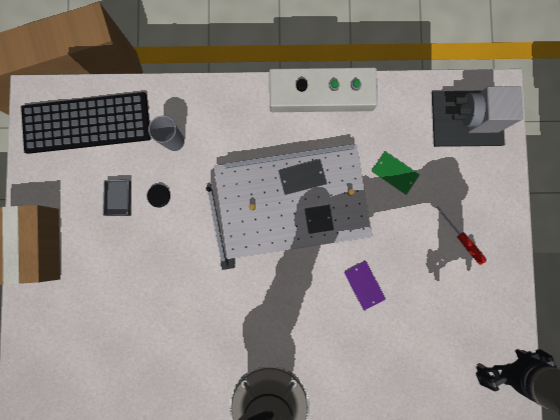

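View pics/scene1.png

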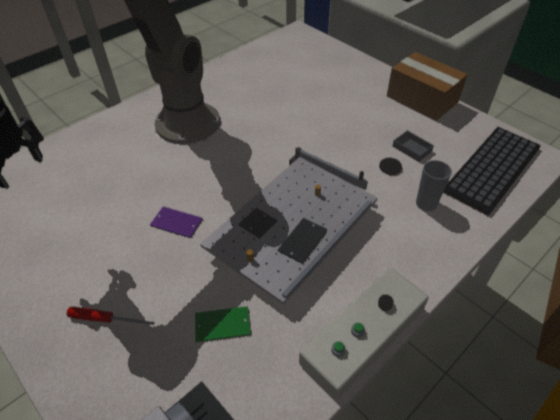

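The top view shows the bed centred near (292,200) and the stop bar from its pivot (228,264) to its pin (209,187). There are two dark blanks, (302,176) in the far lane and (319,219) in the near lane. The one at (302,176) looks longer. The green (395,172) and purple (365,285) pieces are not meant.

```bash
cat >> h.py <<'E'
def bedframe(g):
    P=pts(g); m=(P[...,2]>.042)&(P[...,2]<.062)&(P[...,0]>.3)&(P[...,0]<.72)&(np.abs(P[...,1])<.3)
    n,l,s,c=cv2.connectedComponentsWithStats(m.astype(np.uint8)); k=1+np.argmax(s[1:,4])
    Q=P[l==k]; r=cv2.minAreaRect(Q[:,:2].astype(np.float32)); return P,Q,r
E
python3 - <<'E'
from h import *
g=grab_frame('top'); P,Q,r=bedframe(g); print(r,np.median(Q[:,2]))
f=g['frame']; V=f.max(2)
for nm,(u0,u1,v0,v1) in dict(long=(270,335,150,200),short=(295,345,198,240)).items():
    for th in (50,60,70):
        m=np.zeros(V.shape,np.uint8); m[v0:v1,u0:u1]=V[v0:v1,u0:u1]<th
        c=max(cv2.findContours(m,0,2)[0],key=cv2.contourArea)
        q=ray(g,c.reshape(-1,2),.056); print(nm,th,cv2.minAreaRect(q[:,:2].astype(np.float32)))
# high points near stop
m=(P[...,2]>.07)&(P[...,2]<.12)&(P[...,0]>.35)&(P[...,0]<.7)&(P[...,1]>0)&(P[...,1]<.2)
vv,uu=np.nonzero(m); 
for u,v in list(zip(uu,vv))[::3]: print(u,v,P[v,u].round(3))
m=(P[...,2]>.058)&(P[...,2]<.07)&(P[...,0]>.35)&(P[...,0]<.7)&(P[...,1]>.05)&(P[...,1]<.2)
vv,uu=np.nonzero(m); print('bar',len(uu))
for u,v in list(zip(uu,vv))[::12]: print(u,v,P[v,u].round(3))
crop=cv2.resize(f[120:280,190:390],None,fx=4,fy=3.75,interpolation=cv2.INTER_CUBIC); save(crop[:600],'crop1.png')
E
```

```text
((0.5636247992515564, -0.07068046927452087), (0.2601008415222168, 0.4007851183414459), 8.056319236755371) 0.050254547959700746
long 50 ((0.5665333867073059, -0.10460247099399567), (0.0, 0.0), 0.0)
long 60 ((0.6288830041885376, -0.09762510657310486), (0.0691223219037056, 0.1147531196475029), 13.930710792541504)
long 70 ((0.6310555338859558, -0.0972212702035904), (0.07441826164722443, 0.11691226065158844), 14.441580772399902)
short 50 ((0.5123893618583679, -0.14095261693000793), (0.06885337829589844, 0.06859583407640457), 7.423852443695068)
short 60 ((0.5122134685516357, -0.1409987211227417), (0.07064037024974823, 0.06936666369438171), 8.5099515914917)
short 70 ((0.512458086013794, -0.14164382219314575), (0.07134446501731873, 0.07216831296682358), 8.038126945495605)
207 187 [0.598 0.157 0.09 ]
206 188 [0.595 0.159 0.09 ]
209 188 [0.596 0.152 0.086]
207 189 [0.592 0.156 0.092]
210 189 [0.593 0.15  0.084]
209 190 [0.59  0.152 0.085]
209 191 [0.589 0.154 0.077]
251 204 [0.552 0.041 0.079]
250 205 [0.549 0.043 0.081]
253 205 [0.549 0.036 0.08 ]
251 206 [0.547 0.041 0.08 ]
254 206 [0.547 0.
[... 438 characters left out ...]

209 196 [0.577 0.156 0.064]
210 199 [0.569 0.153 0.063]
211 202 [0.561 0.151 0.058]
212 205 [0.552 0.147 0.067]
212 208 [0.544 0.147 0.066]
213 211 [0.536 0.145 0.065]
214 214 [0.528 0.142 0.063]
214 217 [0.52  0.142 0.067]
215 220 [0.512 0.14  0.061]
215 223 [0.503 0.139 0.069]
216 226 [0.495 0.137 0.063]
216 229 [0.487 0.137 0.063]
216 232 [0.479 0.136 0.066]
217 235 [0.471 0.135 0.061]
217 238 [0.463 0.134 0.063]
218 241 [0.455 0.131 0.064]
218 244 [0.447 0.131 0.064]
219 247 [0.439 0.129 0.064]
220 250 [0.431 0.126 0.063]
220 253 [0.423 0.126 0.066]
223 255 [0.417 0.118 0.063]
223 258 [0.409 0.118 0.061]
224 261 [0.401 0.115 0.064]
226 263 [0.396 0.11  0.067]
224 265 [0.391 0.116 0.059]
```

View pics/crop1.png

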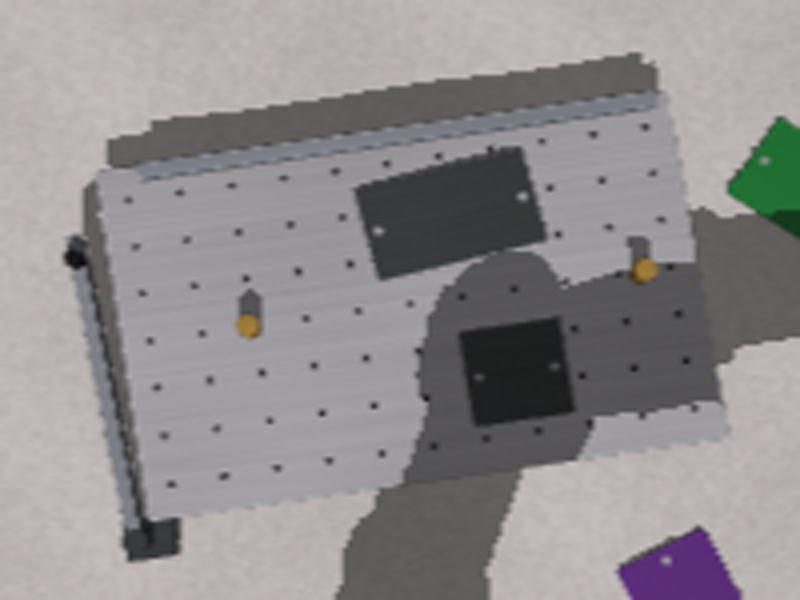

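The crop confirms it: the blank at crop (450,212) is 70x117 mm, so it is the long one, in the far lane. The one at (517,370) is 70x70 mm. Purple and green are excluded. The bed measures 260x401 mm, yawed 8.06°. I'll turn the tool so that its x is bed +y and its y is bed +x.

```bash
cat >> h.py <<'E'
from scipy.spatial.transform import Rotation as Ro
A=np.radians(8.06); C=np.array([.5636,-.0707]); B=np.array([[np.cos(A),-np.sin(A)],[np.sin(A),np.cos(A)]])
def w2b(p): return (np.asarray(p)[...,:2]-C)@B
def b2w(p): return C+B@np.array(p)
RT=Ro.from_matrix(np.array([[-np.sin(A),np.cos(A),0],[np.cos(A),np.sin(A),0],[0,0,-1]]))
def plan(*T):
    s=get_state(); R=Ro.from_quat(s['ee_rot']); print('t',round(s['t'],2),'bed',w2b(s['tool_pos']).round(4),s['tool_pos'][2].round(4),'F',s['wrist_force'].round(1),'w',s['gripper_width'])
    for x,y,z in T:
        d=R.inv().apply(np.r_[b2w([x,y]),z]-s['tool_pos'])/.2
        print(d.round(3),((R.inv()*RT).as_rotvec(True)/30).round(3))
PV=np.array([-.13,.209])
def arc(f,r,d): return PV+r*np.array([np.cos(f),np.sin(f)])+d*np.array([np.sin(f),-np.cos(f)])
E
python3 - <<'E'
from h import *
plan((0.0,-.2,.23),(.037,.187,.23))
g=grab_frame('top');P=pts(g)
b=w2b(P); m=(P[...,2]>.058)&(P[...,2]<.072)&(b[...,1]>.203)&(b[...,1]<.26)&(abs(b[...,0])<.12)
print('bar line bed',np.polyfit(b[m][:,0],b[m][:,1],1))
m=(P[...,2]>.08)&(b[...,1]>.203)&(b[...,1]<.26)&(abs(b[...,0])<.12);print('pin',b[m].mean(0))
for f,d in [(.08,.035),(1.57,.02)]: print(arc(f,.165,d),b2w(arc(f,.165,d)))
E
```

```text
t 0.15 bed [-0.4448 -0.3906] 0.2304 F [ 0.7 -0.3 -0.6] w 0.08544394983230484
[ 2.363 -0.518  0.003] [-3.000e-03 -2.000e-03 -2.639e+00]
[ 2.909 -2.384  0.007] [-3.000e-03 -2.000e-03 -2.639e+00]
bar line bed [0.0470376  0.21565346]
pin [0.06199653 0.21872646]
[0.0372693  0.18729786] [0.5742401  0.11997323]
[-0.10986861  0.37398402] [0.40238038 0.28418504]
```

Call:
move_arm(increments=[0.25,-0.05,0,0,0,-0.25,0,0.5,-0.11,0,0,0,-0.5,0,0.75,-0.17,0,0,0,-0.75,0,1,-0.22,0,0,0,-1,0,1,-0.22,0,0,0,-1,0])

```text
t: 0.82
tool_pos: [0.3585, -0.4094, 0.2311]
ee_rot: [0.908, 0.419, 0.002, -0.001]
wrist_force: [0.8, 0.3, -0.5]
gripper_width: -0.0001
grasp_force: 0.0
```

```bash
python3 -c "
from h import *
plan((0.0,-.1,.23),(.037,.187,.23));print(get_state()['q'].round(2))"
```

```text
t 0.82 bed [-0.2506 -0.3065] 0.2311 F [ 0.8  0.3 -0.5] w -0.00011753077671374122
[1.623 0.056 0.012] [ 0.004 -0.007 -1.618]
[ 2.712 -0.897  0.017] [ 0.004 -0.007 -1.618]
[ 0.96  0.31 -0.18  1.52  0.05  1.32  0.07]
```

Call:
move_arm(increments=[0.25,0,0,0,0,-0.25,0,0.5,0,0,0,0,-0.5,0,0.75,0,0,0,0,-0.75,0,1,0,0,0,0,-1,0,1,0,0,0,0,-1,0])

```text
t: 1.45
tool_pos: [0.4872, -0.2583, 0.2312]
ee_rot: [0.769, 0.639, 0.002, -0.001]
wrist_force: [-0.6, -0.1, 0.3]
gripper_width: 0.0004
grasp_force: 0.0
```

```bash
python3 -c "
from h import *
plan((.037,.187,.23));print(get_state()['q'].round(2))"
```

```text
t 1.45 bed [-0.1019 -0.1751] 0.2312 F [-0.6 -0.1  0.3] w 0.00044888201377519854
[1.937 0.078 0.013] [ 0.003 -0.006 -0.622]
[ 0.73  0.34 -0.36  1.5   0.12  1.33  0.17]
```

Call:
move_arm(increments=[0.25,0.01,0,0,0,-0.2,0,0.5,0.02,0,0,0,-0.4,0,0.75,0.03,0,0,0,-0.62,0,0.97,0.04,0,0,0,-0.62,0,0.97,0.04,0,0,0,-0.62,0])

```text
t: 2.08
tool_pos: [0.5299, -0.0708, 0.2314]
ee_rot: [0.657, 0.754, 0.001, -0.001]
wrist_force: [0.4, -0.7, 0.1]
gripper_width: 0.0001
grasp_force: 0.0
```

```bash
python3 -c "
from h import *
plan((.037,.187,.23),(.037,.187,.1));print(get_state()['q'].round(2))"
```

```text
t 2.08 bed [-0.0333  0.0046] 0.2314 F [ 0.4 -0.7  0.1] w 5.1942535585662116e-05
[0.913 0.348 0.009] [ 0.001 -0.003 -0.008]
[0.912 0.347 0.659] [ 0.001 -0.003 -0.008]
[ 0.49  0.32 -0.5   1.54  0.16  1.32  0.1 ]
```

Call:
move_arm(increments=[0.23,0.09,0,0,0,0,0,0.46,0.18,0,0,0,0,0,0.69,0.26,0,0,0,0,0,0.91,0.35,0,0,0,0,0,0.91,0.35,0.22,0,0,0,0,0.91,0.35,0.44,0,0,0,0,0.91,0.35,0.65,0,0,0,0,0.91,0.35,0.65,0,0,0,0])

```text
t: 3.08
tool_pos: [0.5727, 0.1106, 0.0972]
ee_rot: [0.661, 0.75, -0.005, -0.002]
wrist_force: [1.1, -0.2, -0.3]
gripper_width: -0.0001
grasp_force: 0.0
```

```bash
python3 -c "
from h import *
g=grab_frame('wrist');save(g['frame'],'w1.png')
fs=[.05,.15,.3,.45,.6,.75,.9]
plan((.037,.187,.058),*[(*arc(f,.165,.018),.058) for f in fs])"
```

```text
t 3.12 bed [0.0369 0.1794] 0.1001 F [ 1.1 -0.   1.2] w 5.894055996239385e-05
[0.039 0.001 0.211] [-0.007  0.004 -0.025]
[ 0.1   -0.006  0.21 ] [-0.007  0.004 -0.025]
[ 0.183 -0.007  0.21 ] [-0.007  0.004 -0.025]
[ 0.306 -0.023  0.21 ] [-0.007  0.004 -0.025]
[ 0.426 -0.057  0.21 ] [-0.007  0.004 -0.025]
[ 0.539 -0.109  0.21 ] [-0.007  0.004 -0.025]
[ 0.643 -0.177  0.21 ] [-0.007  0.004 -0.025]
[ 0.735 -0.26   0.21 ] [-0.007  0.004 -0.025]
```

View pics/w1.png

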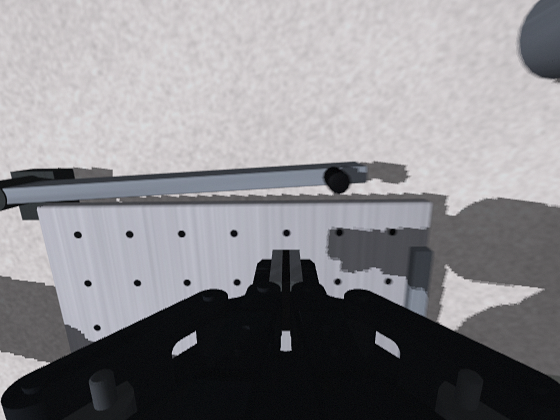

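The wrist view shows the bar from (10,195) to its pin (338,180). The fingertips (286,258) are over the bed on its inner side and short of the pin, so I lower them and sweep.

Call:
move_arm(increments=[0,0,0.21,0,0,0,0,0.04,0,0.21,0,0,0,0,0.18,-0.01,0.21,0,0,0,0,0.31,-0.02,0.21,0,0,0,0,0.43,-0.06,0.21,0,0,0,0,0.54,-0.11,0.22,0,0,0,0,0.64,-0.18,0.22,0,0,0,0,0.74,-0.26,0.22,0,0,0,0])

```text
t: 4.12
tool_pos: [0.5067, 0.2563, 0.0611]
ee_rot: [0.66, 0.752, 0.002, 0.002]
wrist_force: [1.2, -1.5, 1.2]
gripper_width: -0.0001
grasp_force: 0.7
```

```bash
python3 -c "
from h import *
fs=[.9,1.05,1.2,1.35,1.5,1.6]
plan(*[(*arc(f,.165,.018),.057) for f in fs]);print(get_state()['q'].round(2))"
```

```text
t 4.12 bed [-0.0105  0.3317] 0.0611 F [ 1.2 -1.5  1.2] w -0.00013552371323527075
[-0.024 -0.014  0.02 ] [ 0.011 -0.001 -0.021]
[ 0.056 -0.11   0.02 ] [ 0.011 -0.001 -0.021]
[ 0.12  -0.216  0.019] [ 0.011 -0.001 -0.021]
[ 0.168 -0.331  0.018] [ 0.011 -0.001 -0.021]
[ 0.198 -0.452  0.018] [ 0.011 -0.001 -0.021]
[ 0.208 -0.534  0.017] [ 0.011 -0.001 -0.021]
[-0.12  0.55 -0.53  1.68  0.33  1.   -0.64]
```

Call:
move_arm(increments=[0,0,0.06,0,0,0,0,0.06,-0.11,0.06,0,0,0,0,0.12,-0.22,0.06,0,0,0,0,0.17,-0.33,0.06,0,0,0,0,0.2,-0.45,0.06,0,0,0,0,0.21,-0.52,0.06,0,0,0,0,0.21,-0.53,0.06,0,0,0,0])

```text
t: 5.0
tool_pos: [0.3942, 0.283, 0.0459]
ee_rot: [0.659, 0.752, 0.001, 0.0]
wrist_force: [0.8, 0.6, 0.1]
gripper_width: 0.0005
grasp_force: 0.4
```

```bash
cat > bar.py <<'E'
from h import *
plan((*arc(1.6,.165,.018),.05))
g=grab_frame('top');P=pts(g);b=w2b(P)
m=(P[...,2]>.055)&(P[...,2]<.072)&(b[...,1]>.23)&(b[...,1]<.45)&(b[...,0]<-.1)&(b[...,0]>-.2)
q=np.polyfit(b[m][:,1],b[m][:,0],1); print(m.sum(),'angle',np.pi/2-np.arctan(q[0]),q, 'x at .209',np.polyval(q,.209))
save(g['frame'][110:300,120:390],'t_%d.png'%(get_state()['t']*100))
E
python3 bar.py; ls pics
```

```text
t 5.0 bed [-0.1181  0.3739] 0.0459 F [0.8 0.6 0.1] w 0.0005124683864681503
[ 0.003  0.006 -0.02 ] [ 0.003  0.    -0.018]
211 angle 1.4929321746272604 [ 0.07802189 -0.16075128] x at .209 -0.14444469956786307
crop1.png
scene1.png
t_505.png
top1.png
w1.png
```

Call:
move_arm(increments=[0,-0.03,0,0,0,0,0,0,-0.05,0,0,0,0,0,0,-0.05,0,0,0,0,0])

```text
t: 5.42
tool_pos: [0.3837, 0.2811, 0.0449]
ee_rot: [0.659, 0.752, -0.001, -0.0]
wrist_force: [-0.1, 0.5, -0.8]
gripper_width: -0.0001
grasp_force: 0.0
```

```bash
python3 bar.py
```

```text
t 5.42 bed [-0.1288  0.3735] 0.0449 F [-0.1  0.5 -0.8] w -8.83638063114212e-05
[ 0.005  0.06  -0.025] [-0.002  0.001 -0.019]
212 angle 1.5556559958630607 [ 0.01514149 -0.14781444] x at .209 -0.14464986772789948
```

Call:
move_arm(increments=[0,-0.02,0,0,0,0,0,0,-0.04,0,0,0,0,0,0,-0.04,0,0,0,0,0])

```text
t: 5.85
tool_pos: [0.3832, 0.2814, 0.0463]
ee_rot: [0.66, 0.751, 0.006, 0.003]
wrist_force: [11.2, 1.2, -7.4]
gripper_width: 0.0001
grasp_force: 6.0
```

```bash
python3 bar.py
```

```text
t 5.85 bed [-0.1293  0.3739] 0.0463 F [11.2  1.2 -7.4] w 5.845253629283294e-05
[ 0.004  0.062 -0.018] [ 0.024 -0.006 -0.023]
211 angle 1.5578753421191773 [ 0.0129217  -0.14726136] x at .209 -0.1445607259188034
```

Force rises to 11 N with no further motion, so the stop is at its end of travel. I'll back off, lift and go to the blank.

Call:
move_arm(increments=[0,0.05,0,0,0,0,0,0,0.2,0,0,0,0,0,0,0.2,-0.25,0,0,0,0,0,0.2,-0.5,0,0,0,0,0,0.2,-0.75,0,0,0,0,-0.25,0.4,-0.75,0,0,0,0,-0.5,0.6,-0.75,0,0,0,0,-0.5,0.6,-0.75,0,0,0,0])

```text
t: 6.9
tool_pos: [0.5115, 0.1905, 0.194]
ee_rot: [0.664, 0.748, -0.002, 0.001]
wrist_force: [-0.1, -0.1, 0.0]
gripper_width: -0.0001
grasp_force: 0.0
```

```bash
python3 bar.py; python3 -c "
from h import *
plan((.062,-.125,.2))"
```

```text
t 6.9 bed [-0.015   0.2659] 0.194 F [-0.1 -0.1  0. ] w -0.00012425117064183335
[ 0.535 -0.52   0.719] [-0.003  0.007 -0.04 ]
63 angle 1.5767795056775529 [-0.00598325 -0.14154051] x at .209 -0.142791005005702
t 6.95 bed [-0.0166  0.2694] 0.1942 F [ 0.3  0.2 -0.3] w -0.00019545601233053592
[-1.966  0.425 -0.028] [-0.005  0.002 -0.031]
```

Call:
move_arm(increments=[-0.25,0.1,0,0,0,-0.04,38,-0.5,0.2,0,0,0,-0.04,38,-0.75,0.3,0,0,0,-0.04,38,-0.98,0.42,0,0,0,-0.04,38,-0.98,0.42,0,0,0,-0.04,38])

```text
t: 7.58
tool_pos: [0.6178, 0.0092, 0.1939]
ee_rot: [0.654, 0.756, -0.001, -0.0]
wrist_force: [-0.7, 0.2, -0.6]
gripper_width: 0.0378
grasp_force: 0.0
```

Call:
move_arm(increments=[-0.25,0,0,0,0,0,38,-0.5,0,0,0,0,0,38,-0.75,0,0,0,0,0,38,-0.97,0,0,0,0,0,38,-0.97,0,0.25,0,0,0,38,-0.97,0,0.4,0,0,0,38,-0.97,0,0.4,0,0,0,38])

```text
t: 8.45
tool_pos: [0.6437, -0.1741, 0.1119]
ee_rot: [0.65, 0.76, -0.001, -0.004]
wrist_force: [0.2, 0.4, 0.1]
gripper_width: 0.0379
grasp_force: 0.0
```

```bash
python3 -c "
from h import *
plan((.062,-.125,.055))
g=grab_frame('wrist');save(g['frame'],'w2.png')
g=grab_frame('top');save(cv2.resize(g['frame'][110:300,140:400],None,fx=3,fy=3),'t2.png')
"
```

```text
t 8.45 bed [ 0.0648 -0.1136] 0.1119 F [0.2 0.4 0.1] w 0.037928991687380655
[-0.058 -0.013  0.284] [-0.014 -0.01   0.029]
```

View pics/w2.png

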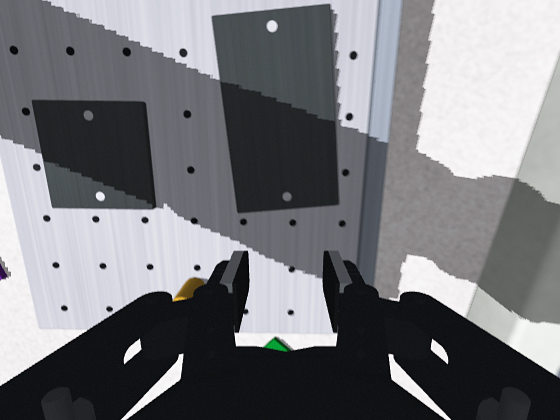

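View pics/t2.png

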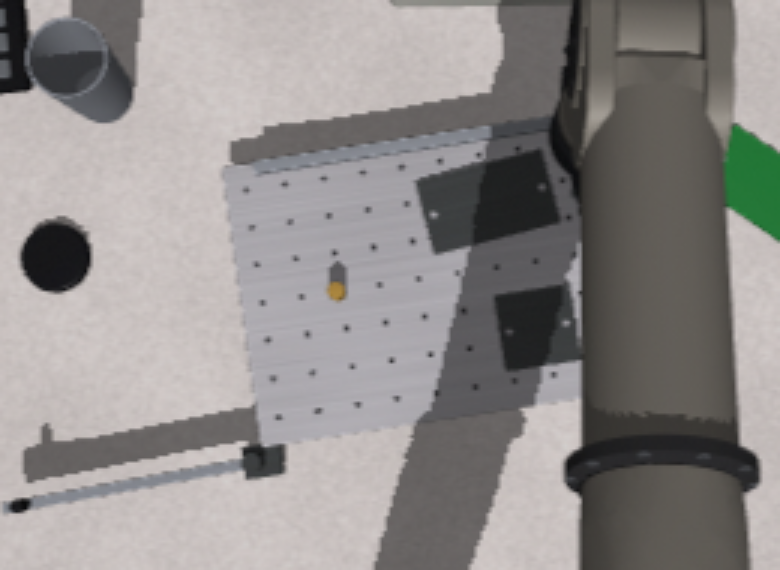

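The wrist view shows the long blank's trailing edge at (238,212)-(340,205), with both fingers behind it (240 and 330, row 290). The top view shows the bar fully open, lying from the pivot (262,460) to its pin (18,506). I descend behind the blank.

Call:
move_arm(increments=[-0.06,-0.01,0,-0.01,-0.01,0.03,38,-0.06,-0.01,0.15,-0.01,-0.01,0.03,38,-0.06,-0.01,0.25,-0.01,-0.01,0.03,38,-0.06,-0.01,0.28,-0.01,-0.01,0.03,38,-0.06,-0.01,0.28,-0.01,-0.01,0.03,38])

```text
t: 9.18
tool_pos: [0.6464, -0.1901, 0.0594]
ee_rot: [0.657, 0.754, 0.0, 0.004]
wrist_force: [0.5, 0.4, 0.3]
gripper_width: 0.0382
grasp_force: 0.0
```

```bash
python3 -c "
from h import *
plan((.064,-.125,.050))
g=grab_frame('scene');save(cv2.resize(g['frame'][170:310,190:390],None,fx=4,fy=4),'s2.png')"
```

```text
t 9.18 bed [ 0.0652 -0.1299] 0.0594 F [0.5 0.4 0.3] w 0.038238178569484076
[ 0.025 -0.006  0.047] [ 0.01   0.01  -0.009]
```

View pics/s2.png

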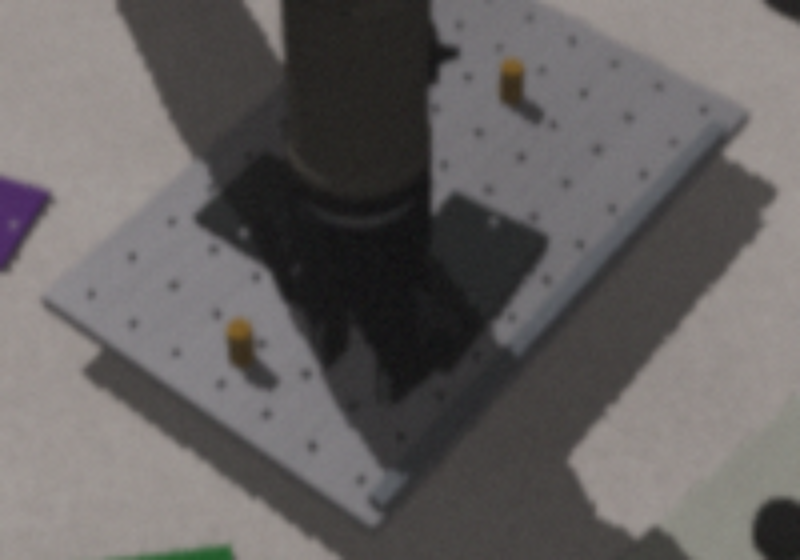

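The scene view shows the fingers (340,360)/(400,390) behind the long blank, clear of the stud (240,340) and the short blank. I'll feel down for the bed.

Call:
move_arm(increments=[0,0,0.015,0,0,0,38,0,0,0.025,0,0,0,38,0,0,0.025,0,0,0,38])

```text
t: 9.6
tool_pos: [0.6462, -0.1902, 0.0543]
ee_rot: [0.657, 0.754, 0.0, 0.004]
wrist_force: [-0.2, 0.7, 0.5]
gripper_width: 0.0381
grasp_force: 0.0
```

Call:
move_arm(increments=[0,0,0.01,0,0,0,38,0,0,0.01,0,0,0,38])

```text
t: 9.85
tool_pos: [0.6461, -0.1902, 0.0521]
ee_rot: [0.657, 0.754, 0.0, 0.004]
wrist_force: [0.5, -0.0, -0.3]
gripper_width: 0.0382
grasp_force: 0.0
```

Call:
move_arm(increments=[0,0,0.01,0,0,0,38,0,0,0.01,0,0,0,38])

```text
t: 10.1
tool_pos: [0.6461, -0.1902, 0.05]
ee_rot: [0.657, 0.754, 0.0, 0.004]
wrist_force: [0.9, -0.4, -0.0]
gripper_width: 0.0382
grasp_force: 0.0
```

Call:
move_arm(increments=[0,0,0.01,0,0,0,38,0,0,0.01,0,0,0,38])

```text
t: 10.35
tool_pos: [0.6465, -0.1903, 0.0491]
ee_rot: [0.657, 0.754, 0.0, 0.004]
wrist_force: [-1.0, 0.3, 3.4]
gripper_width: 0.038
grasp_force: 2.0
```

Call:
move_arm(increments=[0,0,0.01,0,0,0,38,0,0,0.01,0,0,0,38])

```text
t: 10.6
tool_pos: [0.6465, -0.1903, 0.049]
ee_rot: [0.657, 0.753, 0.0, 0.004]
wrist_force: [-3.6, 0.5, 11.5]
gripper_width: 0.0381
grasp_force: 5.8
```

Bed contact is at TCP z 0.049. I'll raise about 2 mm and push along tool x.

Call:
move_arm(increments=[0,0,-0.02,0,0,0,38,0,0,-0.024,0,0,0,38,0.03,0,-0.024,0,0,0,38,0.06,0,-0.024,0,0,0,38,0.09,0,-0.024,0,0,0,38,0.12,0,-0.024,0,0,0,38,0.14,0,-0.024,0,0,0,38])

```text
t: 11.48
tool_pos: [0.6424, -0.162, 0.0509]
ee_rot: [0.657, 0.754, 0.0, 0.004]
wrist_force: [-0.1, -1.3, -0.8]
gripper_width: 0.0378
grasp_force: 0.2
```

```bash
cat > bl.py <<'E'
from h import *
plan((.063,.109,.0515))
g=grab_frame('top'); V=g['frame'].max(2).astype(int); f=g['frame'].astype(int)
b=w2b(ray(g,np.stack(np.meshgrid(np.arange(560),np.arange(420)),-1).reshape(-1,2),.056)[:,:2]).reshape(420,560,2)
m=((V<72)&(b[...,0]>.01)&(b[...,0]<.112)&(b[...,1]>-.12)&(b[...,1]<.27)).astype(np.uint8)
if 1:
  c=max(cv2.findContours(m,0,2)[0],key=cv2.contourArea).reshape(-1,2); q=b[c[:,1],c[:,0]]
  print(cv2.minAreaRect(q.astype(np.float32)),'lead max y',q[:,1].max())
  xs=[(a,b[...,1][(m>0)&(abs(b[...,0]-a)<.002)].max().round(4)) for a in (.035,.045,.055,.065,.075,.085,.095)]; print(xs)
E
python3 bl.py
```

```text
t 11.47 bed [ 0.0652 -0.1015] 0.0509 F [-0.1 -1.3 -0.8] w 0.03780028716694219
[ 1.052 -0.015 -0.009] [ 0.01   0.01  -0.008]
((0.06643126904964447, -0.03979811817407608), (0.1429169625043869, 0.1004132628440857), 84.52876281738281) lead max y 0.030628879375953783
[(0.035, np.float64(0.1095)), (0.045, np.float64(0.028)), (0.055, np.float64(0.029)), (0.065, np.float64(0.0304)), (0.075, np.float64(0.0288)), (0.085, np.float64(0.0302)), (0.095, np.float64(0.0037))]
```

The leading edge is at bed y≈0.029, already nearly square, and 0.21 m remains. I'm pushing on.

Call:
move_arm(increments=[0.06,0,0,0,0,0,38,0.12,0,0,0,0,0,38,0.18,0,0,0,0,0,38,0.24,0,0,0,0,0,38,0.3,0,0,0,0,0,38,0.36,0,0,0,0,0,38,0.42,0,0,0,0,0,38,0.46,0,0,0,0,0,38])

```text
t: 12.52
tool_pos: [0.6298, -0.0701, 0.0505]
ee_rot: [0.657, 0.754, 0.0, 0.004]
wrist_force: [0.5, -1.5, -0.4]
gripper_width: 0.038
grasp_force: 0.5
```

```bash
python3 bl.py
```

```text
t 12.53 bed [ 0.0657 -0.0087] 0.0505 F [ 0.5 -1.5 -0.4] w 0.03798705265753869
[ 0.588 -0.016 -0.008] [ 0.01   0.009 -0.007]
((0.05731240659952164, 0.06897516548633575), (0.10164687037467957, 0.09414736926555634), 89.69422149658203) lead max y 0.1198994412685013
[(0.035, np.float64(0.1176)), (0.045, np.float64(0.1191)), (0.055, np.float64(0.1175)), (0.065, np.float64(0.119)), (0.075, np.float64(0.1174)), (0.085, np.float64(0.1189)), (0.095, np.float64(0.1173))]
```

Call:
move_arm(increments=[0.07,0,0,0,0,0,38,0.14,0,0,0,0,0,38,0.21,0,0,0,0,0,38,0.28,0,0,0,0,0,38,0.35,0,0,0,0,0,38,0.42,0,0,0,0,0,38,0.48,0,0,0,0,0,38,0.5,0,0,0,0,0,38])

```text
t: 13.58
tool_pos: [0.6161, 0.0294, 0.0499]
ee_rot: [0.657, 0.754, 0.0, 0.003]
wrist_force: [-0.0, -0.4, 0.5]
gripper_width: 0.0382
grasp_force: 0.5
```

```bash
python3 bl.py; python3 -c "
from h import *
g=grab_frame('top');save(cv2.resize(g['frame'][110:300,140:400],None,fx=3,fy=3),'t3.png')"
```

```text
t 13.57 bed [0.066  0.0918] 0.0499 F [-0.  -0.4  0.5] w 0.03823352691610014
[ 0.086 -0.015 -0.008] [ 0.01   0.009 -0.005]
((0.06805985420942307, 0.1919368952512741), (0.07096119225025177, 0.0598895289003849), 2.631333827972412) lead max y 0.22088980628031077
[(0.035, np.float64(0.2197)), (0.045, np.float64(0.2209)), (0.055, np.float64(0.2197)), (0.065, np.float64(0.2101)), (0.075, np.float64(0.2198)), (0.085, np.float64(0.2182)), (0.095, np.float64(0.2198))]
```

View pics/t3.png

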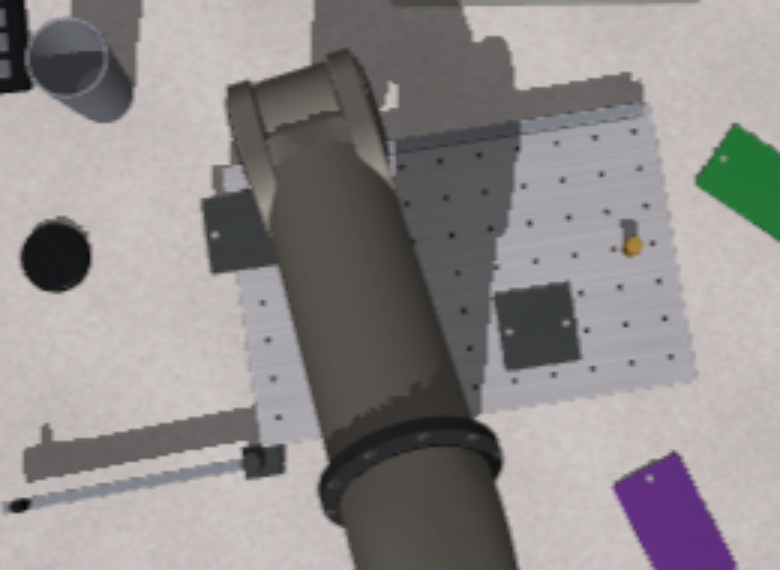

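The blank overhangs square at (205-270, 190-270), with the short blank and studs undisturbed. About 18 mm remains.

Call:
move_arm(increments=[0.03,0,-0.005,0,0,0,38,0.06,0,-0.005,0,0,0,38,0.085,0,-0.005,0,0,0,38,0.09,0,-0.005,0,0,0,38,0.09,0,-0.005,0,0,0,38])

```text
t: 14.3
tool_pos: [0.614, 0.0459, 0.0509]
ee_rot: [0.657, 0.754, 0.0, 0.004]
wrist_force: [-0.0, 0.3, -0.1]
gripper_width: 0.0378
grasp_force: 0.0
```

```bash
python3 bl.py
```

```text
t 14.3 bed [0.0662 0.1084] 0.0509 F [-0.   0.3 -0.1] w 0.03781502420836301
[ 0.003 -0.016 -0.003] [ 0.01   0.009 -0.008]
((0.0675787627696991, 0.21067115664482117), (0.05471117049455643, 0.06799568235874176), 89.62051391601562) lead max y 0.23820914855961461
[(0.035, np.float64(0.2363)), (0.045, np.float64(0.2375)), (0.055, np.float64(0.2363)), (0.065, np.float64(0.2375)), (0.075, np.float64(0.2364)), (0.085, np.float64(0.2376)), (0.095, np.float64(0.236))]
```

Call:
move_arm(increments=[-0.06,0,0,0,0,0,38,-0.2,0,0,0,0,0,38,-0.2,0,-0.2,0,0,0,38,-0.2,0,-0.45,0,0,0,38,-0.2,0,-0.7,0,0,0,38,-0.5,0,-0.75,0,0,0,38,-0.8,0,-0.75,0,0,0,38,-1,0,-0.75,0,0,0,38])

```text
t: 15.35
tool_pos: [0.6398, -0.1582, 0.2021]
ee_rot: [0.659, 0.752, -0.001, 0.005]
wrist_force: [0.3, 0.9, -0.1]
gripper_width: 0.038
grasp_force: 0.0
```

Call:
move_arm(increments=[-0.3,0,0,0,0,0,38,-0.6,0,0,0,0,0,38,-0.8,0,0,0,0,0,38,-0.8,0,0,0,0,0,38])

```text
t: 15.85
tool_pos: [0.6597, -0.3184, 0.2012]
ee_rot: [0.661, 0.75, -0.002, 0.004]
wrist_force: [-0.6, 0.8, 0.5]
gripper_width: 0.0381
grasp_force: 0.0
```

```bash
python3 bl.py; python3 -c "
from h import *
g=grab_frame('top');P,Q,r=bedframe(g);print(r)
save(cv2.resize(g['frame'][110:300,140:400],None,fx=3,fy=3),'t4.png')"
```

```text
t 15.85 bed [ 0.0604 -0.2587] 0.2012 F [-0.6  0.8  0.5] w 0.03814380198872074
[ 1.845 -0.015  0.732] [ 0.005  0.017 -0.027]
((0.06880155950784683, 0.1797056645154953), (0.11683288961648941, 0.07074208557605743), 89.82659912109375) lead max y 0.23820914855961461
[(0.035, np.float64(0.2363)), (0.045, np.float64(0.2375)), (0.055, np.float64(0.2363)), (0.065, np.float64(0.2375)), (0.075, np.float64(0.2364)), (0.085, np.float64(0.2376)), (0.095, np.float64(0.236))]
((0.5609056353569031, -0.051173776388168335), (0.26012101769447327, 0.43978017568588257), 8.05002498626709)
```

View pics/t4.png

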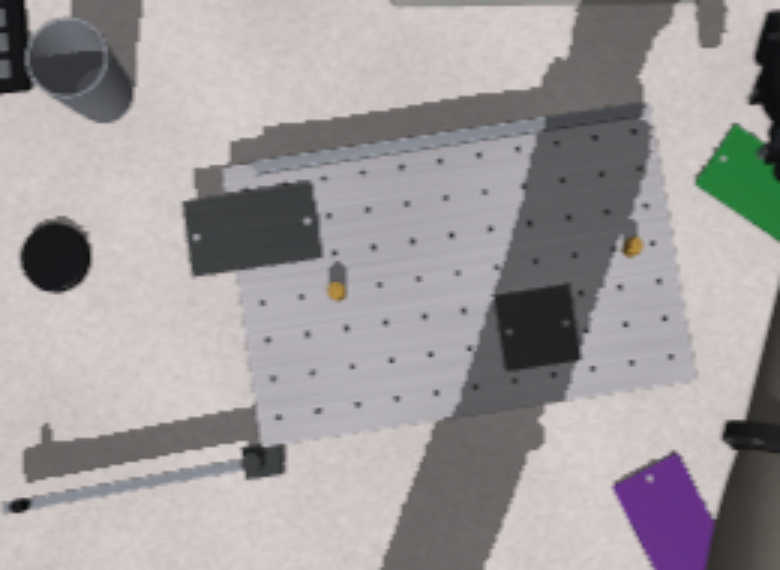

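The blank at (185-322, 182-275) overhangs about 39 mm of its 120 mm and is square within about 0.2°. The bar is open, the studs and short blank haven't moved, and the arm is clear.

```bash
python3 -c "
from h import *
print(sign_off())"
```

```text
the job is handed in; nothing more can be done
None
```

I pushed the stop bar fully open first, then pushed the long blank flat until about 39 mm of its 120 mm overhangs the bed's left end, square to within about 0.2°; the fingers are clear, nothing else was seen to move, and the job was handed in at about 16 s.

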